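Turn the pill organizer against the gallery post and seat it in its corner

ROBOT

A 6-joint arm with a two-finger parallel gripper is mounted at the origin on the work surface. World frame = base frame: x ahead of the robot, y to its left, z up, the work surface at z = 0. Lengths are in mm, angles in rad, forces in N, time in s.
With the tool pointing down it reaches from about 400 to 925 mm from the base axis. Payload 12.5 kg.
Tool frame: the origin (TCP) lies on the centre line of the jaws, within the pads' length; the fingertips stand 25 mm ahead of it and the grasp point (between the pads) lies 6 mm ahead of it; z points along the fingers, y is the line along which they close (so a half turn about z gives the same grasp; the last joint's range is limited). The gripper opens to 95 mm and grips with 3 to 60 N. Pads are 20 mm wide; open, the fingers measure 119 mm over their backs; the gripper's body (75 mm by 180 mm) begins 59 mm behind the grasp point.
Start: joints at [-0.106, 0.491, 1.559, -0, 1.092, -0.106], TCP at [625.015, 0.021, 239.661] pointing down, gripper open.
Joint ranges: [-3.1, 3.1], [-0.84, 2.19], [0.05, 2.79], [-1.13, 4.28], [0.06, 2.93], [-2.69, 2.69]. Speed limits (rad/s): [2.22, 2.22, 2.79, 3.14, 3.14, 3.14].

INTERFACE

Orientations are given as a 3x3 rotation matrix whose columns are the frame's x, y, z axes.
In Python, from bench import r gives the robot as it stands.
- The arm moves only by the shell command python3 -m jog 'ROWS' [FORCE]. ROWS is JSON, a list of rows, each a list of 3 entries, a list of its own where there are three numbers: the shift along the world's x, y, z in m, then the turn about the world's z in degrees, then the closure, from 0 (fully open) to 1 (shut). In form: [[[tx, ty, tz], roll, claw], ...]. A call has exactly 10 rows; each row shifts and turns the commanded pose from where the row before left it; what a row does not reach is not made up. A row lasts 1/12 s, in which the tool goes at most 41.7 mm and 7.16 degrees, less where a joint would pass 70% of its speed; a pose out of reach is approached as far as the arm can. A call is refused whole if a number of a shift passes 0.0417 or a number of a turn 7.16, either way. A call with a gripper value outside its range is refused whole. The fingers move at their own pace and stop on an object; FORCE is the grip in N (left out, the last holds). Time passes only in rows, so rows that do not move let the fingers close, or fill a call up. It gives the time, the measured TCP pose, the force, the opening and the grip force at its end, in the units of the state.
- r.get_obs(): the state, without advancing time (a new reading comes with each control period).
- r.read_camera(name): name is "scene" or "side" or "wrist"; returns a dict with "img" (400x640x3 uint8, blue, green, red), "z_map" (400x640 float32, mm along the optical axis (not along the pixel's ray), 0 where there is no reading), "fx", "fy", "cx", "cy" (pixels), "R" (3x3) and "t" (3): a world point X has camera coordinates R X + t. Camera axes: x right, y down, z forward; pixel columns grow to the right and rows downward; lengths in mm; the calibration is good to about 2 mm. A picture is of the moment at which its call begins.
- r.finish_job(): hands the job in; it is judged then, once.
The state is a dict: "time": time; "joint_pos": joint angles; "qvel": joint speeds; "joint_torque": joint torques, N m; "tcp_pos": TCP position; "eef_rot": TCP orientation; "contact_force": force on the tool from outside, world axes, zero at the start; "moment": the same for the moment, N m; "finger_gap": finger opening in mm; "finger_force": force on a finger pad.
Only numpy, scipy, OpenCV 4.12 (cv2) and the standard library are available. Lean on these libraries where they do the work, as an engineer would, in place of code of your own. Each camera call takes 0.05 s, during which the arm holds its last target. There are 200 camera calls.

TASK

The green pill organizer has been put down in the bedside tray with its white lid tabs facing sideways. Slide it over the tray floor and turn it a quarter turn by pushing it against the near right-hand corner post of the bottle rail, so that the tabs face the front of the tray; then push it into its corner, flush along the rail's two right-hand posts and up against the rear rim, giving it a steady press of 6 to 8 N onto that rim for half a second to seat it. The plastic is thin, so never push it with more than 15 N; keep it flat on the tray, leave the bottles and the bell undisturbed, and let go at the end.

Things in the scene. Friction and masses are not known exactly. Their poses are not given: they have to be found in the camera images.
- tray: Shallow aluminium tray fixed to the shelf, 276 mm (its x) by 280 mm (y); floor 3 mm thick, rims 3 mm thick, 16 mm high. Origin: centre of its underside, on the shelf. x points from the front (robot side) to the rear rim, y left, z up. Inside faces of the rims: x = -135, +135, y = -137, +137 mm. The organizer's home: its centre at x = 87, y = -22 mm in this frame.
- post: The pivot post: near right-hand corner post of the bottle rail, a fixed round steel post, 10 mm diameter, 50 mm high with its ball top, at x = 47, y = 31 mm in the tray frame. Origin: centre of its foot on the tray floor. The organizer pivots round it when pushed well to the right of it and dragged along round the post; pushed nearly straight at the post it jams.
- far_post: Rear right-hand corner post of the bottle rail, same 10 mm post, at x = 127, y = 31 mm in the tray frame. Origin: centre of its foot. The rail (steel posts and thin wires, 50 mm high) is a rectangle whose other two posts stand at y = 127 mm; its wires lie behind the right-hand faces of the posts.
- rear_rim: The rear rim of the tray, a fixed, rigid aluminium wall 3 mm thick and 16 mm high. Origin: middle of its underside; its inside face lies 1.5 mm in front of that, at x = +135 mm in the tray frame.
- organizer: Green square pill organizer, 96 x 96 mm, 24 mm high (28 over the tabs), 0.17 to 0.34 kg, too wide to grip; slides on the floor at about 0.4 to 1.2 N. Origin: centre of its underside. White lid tabs lie along its -x edge. It starts in front of the bottle rail, 5 to 25 mm short of the post, its -x (the tabs) facing about left (tray's +y); it must end with its axes along the tray's.
- organizer_tabs (a point): Middle of the row of white tabs: the top edge of the organizer's -x side, 48 mm from its centre, 24 mm above its underside.
- bottle_a: Amber glass dropper bottle, 29 mm diameter, 88 mm tall, standing loose inside the bottle rail. Origin: centre of its underside.
- bottle_b: The second amber dropper bottle, same size, standing loose inside the bottle rail. Origin: centre of its underside.
- bell: Small steel bell on a black base, 45 mm diameter, 37 mm tall, standing loose in the tray's front left corner. Origin: centre of its underside.
There are look-alikes about, which are no part of the job. There is more than one size of the organizer; the job needs the smallest.

How it is judged (in metres and radians):
On the way, in this order (a step that is already met when the one before it is completed fails the run):
1. half-way through its turn (30 to 60 degrees to go) the organizer is pressed against the near right-hand post (contact force between organizer and post above 0.3 N and angle between the x axis of organizer and the x axis of tray, either way round between 0.52 and 1.05 rad), for 0.1 s.
2. turned with its tabs to the front, the organizer is pressed steadily against the rear rim, which feels more than 2.5 N (contact force between organizer and rear_rim above 2.5 N and angle between the x axis of organizer and the x axis of tray, either way round below 0.08 rad and x of organizer_tabs in the frame of tray below 0.06 m), for 0.3 s.
At the end, for the whole second after the job is handed in: The organizer lies flat and still in its corner with the tabs to the front of the tray: centre within 2.5 mm of home (rear side on the rear rim, left side on the two right-hand posts), square to the tray within 0.03 rad, and released (x of organizer in the frame of tray above 0.0845 m and y of organizer in the frame of tray above -0.0245 m and x of organizer_tabs in the frame of tray below 0.043 m and angle between the x axis of organizer and the x axis of tray, either way round below 0.03 rad and angle between organizer's own z axis and vertical below 0.05 rad and linear speed of organizer below 0.01 m/s and contact force between the fingers and organizer below 0.1 N); the robot touches nothing.
It fails at once if the organizer is pushed with more than 15 N (contact force between any of the fingers, the arm and organizer above 15 N).
It fails at once if the organizer is tipped or lifted off the tray floor (angle between organizer's own z axis and vertical above 0.12 rad or z of organizer in the frame of tray above 0.01 m).
It fails at once if a bottle is knocked or tipped (distance of any of bottle_a, bottle_b from where it was at the start of the episode above 0.008 m or angle between any of bottle_a, bottle_b's own z axis and vertical above 0.25 rad).
It fails at once if the bell is moved (distance of bell from where it was at the start of the episode above 0.01 m).
It also fails if it takes over 72 s, if anything falls off the work surface, if the arm or the gripper's body presses on something with over 40 N, if the wrist force passes 120 N, or if a joint passes its speed limit or range.

## Working session

There is one attempt and no reset: what is moved stays moved. The work goes in short steps, Python scripts to look and compute and a shell command to move; the robot and the scene stay as the last step left them, time stands still between calls to the robot, and variables do not carry over. Pictures are saved under pics/ and viewed, at most 10 in all, crops included, and the job is handed in when it is done.

```bash
mkdir -p pics; ls; python3 - <<'E'
from bench import r
import cv2,numpy as np
for n in ("scene","side"):
    c=r.read_camera(n); cv2.imwrite(f"pics/{n}0.png",c["img"]); np.savez(f"{n}0.npz",**c)
    print(n,c["fx"],c["cx"],c["cy"],c["R"],c["t"])
E
```

```text
pics
scene 451.00663725482934 321.39896934963303 208.3268486413375 [[-0.10543016  0.99440689 -0.00627891]
 [ 0.77259066  0.07793389 -0.63010315]
 [-0.62608958 -0.0712829  -0.77648605]] [  69.51859794 -434.46678664 1433.24866871]
side 446.6576767682536 318.40229464542216 205.85321596570128 [[ 0.85254823 -0.52245698  0.01414961]
 [-0.27925202 -0.47823558 -0.83265181]
 [ 0.4417916   0.70592452 -0.55361607]] [-525.61815683  225.02543474  598.6339176 ]
```

View pics/scene0.png

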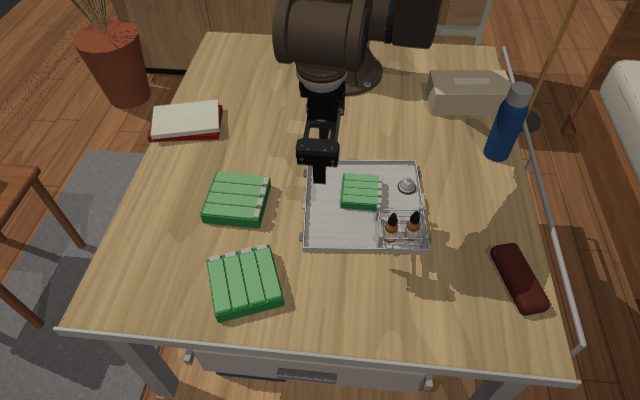

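View pics/side0.png

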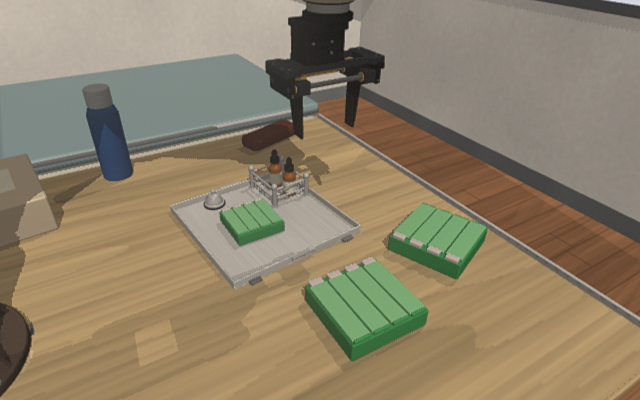

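Candidates: small organizer in the tray (scene 361,191), larger ones at (237,199) and (245,282), which are both on the table. I choose the one in the tray, the smallest, with its tabs to the right (+y). I'll check it in a crop and measure.

```bash
cat > h.py <<'E'
import numpy as np,cv2
def cloud(c):
    z=c["z_map"].astype(float); v,u=np.mgrid[:400,:640]
    P=np.stack([(u-c["cx"])/c["fx"]*z,(v-c["cy"])/c["fy"]*z,z],-1)
    W=(P-c["t"])@c["R"]; W[z==0]=np.nan
    return W
def green(c): 
    h=cv2.cvtColor(c["img"],cv2.COLOR_BGR2HSV); return (h[...,0]>45)&(h[...,0]<85)&(h[...,1]>80)
def gray(c):
    h=cv2.cvtColor(c["img"],cv2.COLOR_BGR2HSV); return (h[...,1]<40)&(h[...,2]>90)
E
python3 - <<'E'
import numpy as np,cv2
from h import *
for n in("scene","side"):
    c=dict(np.load(n+"0.npz")); W=cloud(c)
    g=green(c)
    k,l,s,ce=cv2.connectedComponentsWithStats(g.astype(np.uint8))
    for i in range(1,k):
        if s[i,4]>300:
            p=W[l==i]; p=p[~np.isnan(p[:,0])]; t=p[p[:,2]>np.percentile(p[:,2],60)-4]
            print(n,ce[i].round(),s[i,4],np.percentile(p[:,2],[5,50,95]).round(1),cv2.minAreaRect(t[:,:2].astype(np.float32)))
    m=gray(c)&(W[...,2]>-6)&(W[...,2]<40)
    k,l,s,ce=cv2.connectedComponentsWithStats(cv2.morphologyEx(m.astype(np.uint8),cv2.MORPH_CLOSE,np.ones((3,3))))
    for i in range(1,k):
        if s[i,4]>1500:
            p=W[(l==i)&m]; print("tray",n,ce[i].round(),s[i,4],np.nanpercentile(p[:,2],[5,25,50,75,95]).round(1),cv2.minAreaRect(p[:,:2].astype(np.float32)),np.nanpercentile(p,[.5,99.5],axis=0))
    print("table z",np.nanmedian(W[260:280,310:400,2]) if n=="scene" else np.nanmedian(W[330:390,180:220,2]))
a=cv2.resize(cv2.imread("pics/scene0.png")[145:265,290:450],None,fx=5,fy=5,interpolation=cv2.INTER_CUBIC)
cv2.imwrite("pics/crop0.png",a)
E
```

```text
scene [235. 213.] 887 [ 6.2 26.7 37.7] ((573.7110595703125, -211.9031219482422), (136.53643798828125, 135.6690673828125), 88.40365600585938)
scene [355. 202.] 307 [ 6.9 21.4 29.3] ((534.8565063476562, 53.718162536621094), (125.64524841308594, 64.29287719726562), 43.54417037963867)
scene [247. 296.] 1282 [ 7.7 32.9 38.2] ((789.8850708007812, -146.3428955078125), (137.68463134765625, 136.31997680664062), 22.007883071899414)
tray scene [185. 118.] 2014 [28.7 30.7 31.9 33.  34.5] ((302.6844482421875, -417.74285888671875), (132.75790405273438, 180.05548095703125), 15.450068473815918) [[ 226.15596685 -512.38495353   23.08307556]
 [ 380.77653907 -321.11249455   35.96579767]]
tray scene [363. 210.] 8542 [-0.1  1.6  2.9  4.7 20.3] ((541.7396240234375, 88.58110046386719), (283.7767639160156, 292.2415771484375), 4.076679229736328) [[395.92552161 -55.07447638  -1.54997643]
 [688.60894002 231.5960206   38.30048524]]
tray scene [319. 356.] 3189 [-4.5  1.3  6.7  8.5 10.2] ((923.3484497070312, -1.917633056640625), (999.1672973632812, 8.859782218933105), 89.98833465576172) [[ 919.61558539 -495.099360
[... 811 characters left out ...]
7.6] ((2406.320556640625, 1217.3623046875), (54.890586853027344, 1790.64794921875), 0.392144113779068) [[2390.44326214  332.85793556   -5.76889038]
 [2425.62054219 2028.10054039   39.79012553]]
tray side [502. 233.] 2096 [-0.7  2.4  6.2  8.9 10.5] ((921.7220458984375, 25.03155517578125), (951.3497314453125, 11.26484489440918), 89.961669921875) [[ 916.91635323 -446.83971386   -2.29354641]
 [ 926.13184999  483.49761183   11.86070886]]
tray side [263. 227.] 10205 [ 2.7  3.8  4.6  6.4 19.2] ((540.8916015625, 85.3614501953125), (277.56390380859375, 293.3233337402344), 5.004087924957275) [[395.48909479 -62.62211306   1.79259576]
 [684.8030871  231.12661795  33.87077459]]
table z 1.0043915878381373
```

View pics/crop0.png

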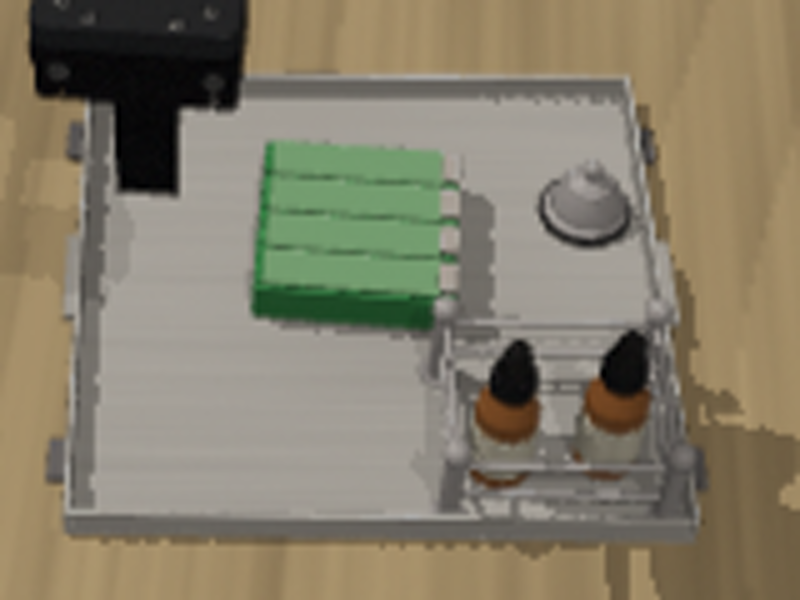

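The crop confirms it: the smallest organizer lies in the tray with its tabs (450,230) toward the rail and bell side. The pivot post is at (445,310), the far post at (458,450) and the bell at (585,205). Next I fit the tray and organizer poses.

```bash
cat >> h.py <<'E'
from scipy.optimize import least_squares
def totray(T,p): 
    c,s=np.cos(T[2]),np.sin(T[2]); return (np.asarray(p)[...,:2]-T[:2])@np.array([[c,-s],[s,c]])
def fit_tray(W,T0=(541,87,.08)):
    m=(W[...,2]>13)&(W[...,2]<19); P=W[m]
    def inl(T,tol):
        q=totray(T,P); rx=np.abs(np.abs(q[:,0])-136.5); ry=np.abs(np.abs(q[:,1])-138.5)
        return (np.minimum(rx,ry)<tol)&(np.abs(q[:,0])<142)&(np.abs(q[:,1])<144)
    T=np.array(T0)
    for tol in(10,6,4):
        Q=P[inl(T,tol)]
        def f(T):
            q=totray(T,Q); rx=np.abs(q[:,0])-136.5; ry=np.abs(q[:,1])-138.5
            return np.where(np.abs(rx)<np.abs(ry),rx,ry)
        T=least_squares(f,T,loss="soft_l1",x_scale=[1,1,.01]).x
    return T,len(Q)
def fit_org(W,T,hi=33,lo=20,box=None):
    # square 96 around points of organizer top, in tray frame
    q=totray(T,W); m=(W[...,2]>lo)&(W[...,2]<hi)&(np.abs(q[...,0])<125)&(np.abs(q[...,1])<125)
    return q,m
E
python3 - <<'E'
import numpy as np,cv2
from h import *
from bench import r
c=r.read_camera("wrist"); np.savez("wrist0.npz",**c); cv2.imwrite("pics/wrist0.png",c["img"])
T=None
for n in("scene","side","wrist"):
    c=dict(np.load(n+"0.npz")); W=cloud(c); t,k=fit_tray(W); print(n,t,k)
    q=totray(t,W); g=green(c)&(np.abs(q[...,0])<125)&(np.abs(q[...,1])<125)&(W[...,2]>24)&(W[...,2]<33)
    if g.sum()>50: print(" org green",cv2.minAreaRect(q[g].astype(np.float32)),np.nanmedian(W[g][:,2]))
    b=(W[...,2]>42)&(W[...,2]<58)&(np.abs(q[...,0])<140)&(np.abs(q[...,1])<140)
    for nm,xy in(("post",(47,31)),("far",(127,31)),("p3",(47,127)),("p4",(127,127))):
        d=b&(np.hypot(q[...,0]-xy[0],q[...,1]-xy[1])<12); print(" ",nm,d.sum(),q[d].mean(0) if d.any() else "")
    b=(W[...,2]>12)&(W[...,2]<40)&(q[...,0]>-125)&(q[...,0]<-30)&(q[...,1]>70)&(q[...,1]<130); print(" bell",q[b].mean(0),b.sum())
E
```

```text
scene [5.41956554e+02 8.80623689e+01 8.63516344e-02] 518
 org green ((-24.997501373291016, -5.728340148925781), (92.95912170410156, 92.977783203125), 85.1906967163086) 27.31412505144092
  post 31 [48.90543523 31.3726043 ]
  far 37 [128.51926988  31.8889847 ]
  p3 32 [ 48.57606609 125.79681733]
  p4 37 [128.77540238 125.53639263]
 bell [-48.28314008 107.96243621] 143
side [5.39925680e+02 8.86486500e+01 8.61010653e-02] 914
 org green ((-29.489839553833008, -7.191188812255859), (93.4620590209961, 93.69747161865234), 85.29571533203125) 29.144877546917904
  post 42 [46.37586987 28.7954606 ]
  far 43 [125.06720686  29.54061627]
  p3 41 [ 46.78944693 124.82463214]
  p4 35 [125.5953309 124.706294 ]
 bell [-56.31014421 101.94151741] 201
wrist [5.42023953e+02 8.87626787e+01 8.58129620e-02] 1747
 org green ((-27.94118881225586, -4.3896636962890625), (93.95699310302734, 95.71470642089844), 85.27986907958984) 28.69408608424694
  post 147 [47.70409479 30.99286638]
  far 155 [125.69244617  31.26644728]
  p3 0 
  p4 0 
 bell [-51.18142517 102.22144964] 700
```

View pics/wrist0.png

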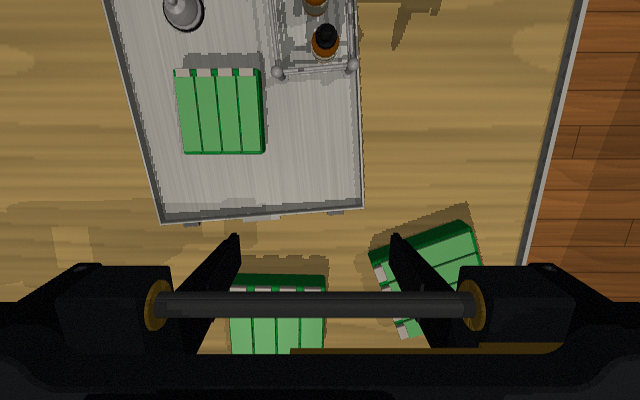

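The wrist view shows the organizer upright in the picture at (220,112), tabs at its top edge (y≈72), pivot post at (278,72), far post at (352,65) and bell at (185,10). Tray pose is about (541.7, 88.5, 4.93°). The organizer sits at about (-27.5,-5) in the tray, about 95° short of its turn.

Plan: cup the organizer's tab-side front corner with both fingers, about 80 mm open. Then rotate the gripper about the post and press at the rim.

```bash
cat >> h.py <<'E'
T=np.array([541.7,88.5,.086]); POST=np.array([47.,31.])
def rot(a): return np.array([[np.cos(a),-np.sin(a)],[np.sin(a),np.cos(a)]])
def grip(cx,cy,thdeg,xa=-5.,g=80.,off=(0,0)):
    """box pose in tray -> TCP world xy, tool-y line angle (deg, mod 180) world"""
    c=(xa+48)/g; s=np.sqrt(1-c*c); yb=g*s-48; n=np.array([s,c])
    C=np.array([(xa-48)/2,(yb-48)/2])-10*n+np.array(off)
    p=rot(np.radians(thdeg))@C+[cx,cy]
    return rot(T[2])@p+T[:2], (np.degrees(np.arctan2(-s,c))+thdeg+np.degrees(T[2]))%180
def pivot(th,px=-40.5):
    c=POST-rot(np.radians(th))@np.array([px,53]); return c[0],c[1],th
E
python3 - <<'E'
from h import *
from bench import r
o=r.get_obs(); print(o["tcp_pos"],o["eef_rot"],o["contact_force"],o["finger_gap"],np.degrees(np.arctan2(o["eef_rot"][1][1],o["eef_rot"][0][1])))
print("pre",grip(-27.5,-5,-94.8,off=(-10,-10))); print("touch",grip(-27.5,-5,-94.8))
for th in(-94.8,-80,-60,-45,-30,-15,0): print(th,np.round(pivot(th),1),*grip(*pivot(th)))
E
```

```text
[6.24836021e+02 2.22958007e-02 2.39210093e+02] [[-1.42726633e-05  9.99999657e-01 -8.28065885e-04]
 [ 9.99999997e-01  1.43337046e-05  7.37095635e-05]
 [ 7.37214074e-05 -8.28064831e-04 -9.99999654e-01]] [ 0.30675991  0.34917491 -0.27156934] 94.92831861460178 0.0008212610590717494
pre (array([484.98678686, 126.02298412]), np.float64(32.641051671346446))
touch (array([495.00900406, 116.0452508 ]), np.float64(32.641051671346446))
-94.8 [ -9.2  -4.9 -94.8] [513.2316987  117.69352795] 32.641051671346446
-80 [  1.8 -18.1 -80. ] [517.10480797  99.33008669] 47.44105167134643
-60 [ 21.4 -30.6 -60. ] [529.49154393  77.26614693] 67.44105167134643
-45 [ 38.2 -35.1 -45. ] [543.3585055   64.24872674] 82.44105167134643
-30 [ 55.6 -35.1 -30. ] [560.12211808  55.26389815] 97.44105167134643
-15 [ 72.4 -30.7 -15. ] [578.63996917  50.92396236] 112.44105167134643
0 [ 87.5 -22.    0. ] [597.65009782  51.52467884] 127.44105167134643
```

```bash
python3 -m jog '[[[-0.014,0.0126,-0.01],3.26,0.16],[[-0.014,0.0126,-0.01],3.26,0.16],[[-0.014,0.0126,-0.01],3.26,0.16],[[-0.014,0.0126,-0.01],3.26,0.16],[[-0.014,0.0126,-0.01],3.26,0.16],[[-0.014,0.0126,-0.01],3.26,0.16],[[-0.014,0.0126,-0.01],3.26,0.16],[[-0.014,0.0126,-0.01],3.26,0.16],[[-0.014,0.0126,-0.01],3.26,0.16],[[-0.014,0.0126,-0.01],3.26,0.16]]' 10
python3 - <<'E'
from h import *
from bench import r
o=r.get_obs(); print(o["tcp_pos"],np.degrees(np.arctan2(o["eef_rot"][1][1],o["eef_rot"][0][1])),o["finger_gap"])
c=r.read_camera("wrist"); W=cloud(c); q=totray(T,W)
g=green(c)&(np.abs(q[...,0])<125)&(np.abs(q[...,1])<125)&(W[...,2]>24)&(W[...,2]<33)
print(cv2.minAreaRect(q[g].astype(np.float32)),g.sum(),fit_tray(W,T))
w=(np.abs(q[...,0]+27)<70)&(np.abs(q[...,1]+5)<75)&(W[...,2]>24)&(W[...,2]<36)
print("all",cv2.minAreaRect(q[w].astype(np.float32)))
d=(W[...,2]>42)&(W[...,2]<58)&(np.hypot(q[...,0]-47,q[...,1]-31)<12); print("post",d.sum(),q[d].mean(0))
cv2.imwrite("pics/w1.png",c["img"])
E
```

```text
time: 0.98
tcp_pos: [484.2, 126.5, 139.2]
eef_rot: [[-0.541, 0.841, -0.0], [0.841, 0.541, 0.0], [0.0, -0.0, -1.0]]
contact_force: [0.3, -0.4, 0.7]
finger_gap: 80.1
finger_force: 0.0
[484.2039806  126.51850367 139.1683193 ] 32.75393319682843 80.1464437663265
((-30.50214385986328, -1.89459228515625), (91.91780853271484, 90.67070770263672), 85.6270751953125) 6850 (array([5.41855083e+02, 8.88405118e+01, 8.73447161e-02]), 2321)
all ((-28.204612731933594, -3.9533424377441406), (95.98632049560547, 95.59097290039062), 85.36036682128906)
post 2 [46.91199509 42.58494771]
```

View pics/w1.png

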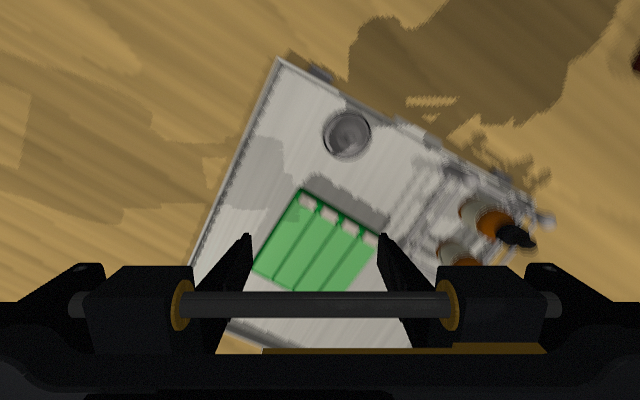

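The wrist picture shows the organizer at (315,245), tabs to the upper right at (340,215), with the fingers at (240,260) and (390,260) either side of its near corner. The pose agrees to 1 mm, so I descend.

```bash
python3 -m jog '[[[0,0,-0.012],0,0.16],[[0,0,-0.012],0,0.16],[[0,0,-0.012],0,0.16],[[0,0,-0.012],0,0.16],[[0,0,-0.012],0,0.16],[[0,0,-0.012],0,0.16],[[0,0,-0.012],0,0.16],[[0,0,-0.012],0,0.16],[[0,0,-0.009],0,0.16],[[0,0,0],0,0.16]]'
python3 - <<'E'
from h import *
from bench import r
o=r.get_obs(); print(o["tcp_pos"],o["contact_force"])
for n in("side","scene"):
    c=r.read_camera(n); W=cloud(c); q=totray(T,W)
    w=green(c)&(np.abs(q[...,0]+27)<70)&(np.abs(q[...,1]+5)<75)&(W[...,2]>22)&(W[...,2]<36)
    print(n,cv2.minAreaRect(q[w].astype(np.float32)))
print(grip(-28.2,-4,-94.6))
E
```

```text
time: 1.87
tcp_pos: [484.6, 125.8, 33.3]
eef_rot: [[-0.538, 0.843, -0.002], [0.843, 0.538, -0.0], [0.001, -0.002, -1.0]]
contact_force: [-1.3, 0.4, 0.3]
finger_gap: 79.9
finger_force: 0.0
[484.59966404 125.81179307  33.25265109] [-1.32856341  0.41704804  0.31277016]
side ((-31.178485870361328, -6.510784149169922), (93.37902069091797, 93.64669036865234), 85.63739776611328)
scene ((-25.769424438476562, -6.244960784912109), (93.05386352539062, 93.42403411865234), 84.85272216796875)
(array([494.10403235, 116.91237373]), np.float64(32.841051671346435))
```

```bash
python3 -m jog '[[[0.003,-0.003,0],0,0.16],[[0.003,-0.002,0],0,0.16],[[0.002,-0.001,0],0,0.16],[[0.002,0,0],0,0.16],[[0.002,0,0],0,0.16],[[0.002,0,0],0,0.16],[[0.002,0,0],0,0.16],[[0.002,0,0],0,0.16],[[0.002,0,0],0,0.16],[[0.002,0,0],0,0.16]]'
python3 -m jog '[[[0.001,0,0],0,0.16],[[0.001,0,0],0,0.16],[[0.001,0,0],0,0.16],[[0.001,0,0],0,0.16],[[0,0,0],0,0.16],[[0,0,0],0,0.16],[[0,0,0],0,0.16],[[0,0,0],0,0.16],[[0,0,0],0,0.16],[[0,0,0],0,0.16]]'
cat >> h.py <<'E'
def look(names=("side","scene","wrist"),R=100):
    from bench import r
    o=r.get_obs(); print(np.round(o["tcp_pos"],1),"ang",round(np.degrees(np.arctan2(o["eef_rot"][1][1],o["eef_rot"][0][1])),2),"F",np.round(o["contact_force"],2),o["time"])
    for n in names:
        c=r.read_camera(n); W=cloud(c); q=totray(T,W)
        w=green(c)&(np.abs(q[...,0])<132)&(np.abs(q[...,1])<132)&(W[...,2]>22)&(W[...,2]<36)
        if w.sum()>50:
            e=cv2.minAreaRect(q[w].astype(np.float32)); print(n,np.round(e[0],1),np.round(e[1],1),round(e[2],1))
E
python3 -c "
from h import *
look()"
```

```text
time: 2.8
tcp_pos: [507.2, 120.1, 34.6]
eef_rot: [[-0.539, 0.842, -0.0], [0.842, 0.539, 0.0], [0.0, -0.0, -1.0]]
contact_force: [-1.1, 0.2, 0.7]
finger_gap: 79.8
finger_force: 0.5
time: 3.63
tcp_pos: [511.1, 120.0, 34.7]
eef_rot: [[-0.539, 0.842, 0.0], [0.842, 0.539, 0.0], [-0.0, 0.0, -1.0]]
contact_force: [-0.0, -0.3, 0.2]
finger_gap: 79.9
finger_force: 0.1
[511.1 120.   34.7] ang 32.6 F [-0.03 -0.25  0.17] 3.6333
side [-14.1  -8.8] [95.6 93.8] 83.5
scene [-13.4  -8.1] [ 94.5 103. ] 83.9
wrist [-24.1  12.8] [116.   85.2] 32.4
```

```bash
python3 - <<'E'
from h import *
p=np.array([511.1,120.0]);a=32.6
for th in(-85,-75,-65,-55,-45,-35,-25,-15,-5,0):
    q,b=grip(*pivot(th)); print(th,q.round(1),((q-p)/10).round(2),round((b-a)/10,3)); p,a=q,b
E
```

```text
-85 [515.3 105.4] [ 0.42 -1.46] 0.984
-75 [519.5  93.4] [ 0.42 -1.2 ] 1.0
-65 [525.7  82.4] [ 0.62 -1.11] 1.0
-55 [533.7  72.5] [ 0.8  -0.98] 1.0
-45 [543.4  64.2] [ 0.96 -0.83] 1.0
-35 [554.3  57.8] [ 1.09 -0.65] 1.0
-25 [566.2  53.3] [ 1.19 -0.45] 1.0
-15 [578.6  50.9] [ 1.25 -0.24] 1.0
-5 [591.3  50.8] [ 1.27 -0.02] 1.0
0 [597.7  51.5] [0.63 0.08] 0.5
```

```bash
python3 -m jog '[[[0.001,-0.0015,0],1,0.16],[[0.001,-0.0015,0],1,0.16],[[0.0004,-0.0015,0],1,0.16],[[0.0003,-0.0015,0],1,0.16],[[0.0003,-0.0015,0],1,0.16],[[0.0003,-0.0014,0],1,0.16],[[0.0003,-0.0014,0],1,0.16],[[0.0003,-0.0014,0],1,0.16],[[0.0003,-0.0014,0],1,0.16],[[0.0003,-0.0014,0],0.8,0.16]]'
python3 -m jog '[[[0.0004,-0.0012,0],1,0.16],[[0.0004,-0.0012,0],1,0.16],[[0.0004,-0.0012,0],1,0.16],[[0.0004,-0.0012,0],1,0.16],[[0.0004,-0.0012,0],1,0.16],[[0.0004,-0.0012,0],1,0.16],[[0.0004,-0.0012,0],1,0.16],[[0.0004,-0.0012,0],1,0.16],[[0.0004,-0.0012,0],1,0.16],[[0.0004,-0.0012,0],1,0.16]]'
python3 -c "
from h import *
look()"
```

```text
time: 4.62
tcp_pos: [515.5, 105.3, 34.6]
eef_rot: [[-0.676, 0.737, 0.0], [0.737, 0.676, 0.0], [0.0, 0.0, -1.0]]
contact_force: [-4.5, -1.6, 1.4]
finger_gap: 80.0
finger_force: 2.0
time: 5.45
tcp_pos: [520.0, 93.5, 34.7]
eef_rot: [[-0.793, 0.609, 0.001], [0.609, 0.793, 0.0], [-0.001, 0.001, -1.0]]
contact_force: [-1.7, -0.6, -0.0]
finger_gap: 79.8
finger_force: 0.6
[520.   93.5  34.7] ang 52.5 F [-1.68 -0.61 -0.04] 5.45
side [  4.1 -28.5] [94.3 90.8] 18.9
scene [  8.2 -26.3] [100.7  95.5] 18.9
wrist [-11.1 -12.1] [114.6  86.9] 52.1
```

```bash
python3 -m jog '[[[0.0006,-0.0011,0],1,0.16],[[0.0006,-0.0011,0],1,0.16],[[0.0006,-0.0011,0],1,0.16],[[0.0006,-0.0011,0],1,0.16],[[0.0006,-0.0011,0],1,0.16],[[0.0006,-0.0011,0],1,0.16],[[0.0006,-0.0011,0],1,0.16],[[0.0006,-0.0011,0],1,0.16],[[0.0006,-0.0011,0],1,0.16],[[0.0006,-0.0011,0],1,0.16]]'
python3 -m jog '[[[0.0008,-0.001,0],1,0.16],[[0.0008,-0.001,0],1,0.16],[[0.0008,-0.001,0],1,0.16],[[0.0008,-0.001,0],1,0.16],[[0.0008,-0.001,0],1,0.16],[[0.0008,-0.001,0],1,0.16],[[0.0008,-0.001,0],1,0.16],[[0.0008,-0.001,0],1,0.16],[[0.0008,-0.001,0],1,0.16],[[0.0008,-0.001,0],1,0.16]]'
python3 -c "
from h import *
look()"
```

```text
time: 6.43
tcp_pos: [525.6, 82.4, 34.7]
eef_rot: [[-0.887, 0.462, 0.0], [0.462, 0.887, 0.0], [-0.0, 0.0, -1.0]]
contact_force: [-1.2, 1.0, 0.5]
finger_gap: 80.0
finger_force: 0.3
time: 7.27
tcp_pos: [533.6, 72.4, 34.7]
eef_rot: [[-0.954, 0.301, 0.0], [0.301, 0.954, 0.0], [-0.0, 0.0, -1.0]]
contact_force: [-0.2, -0.2, -0.4]
finger_gap: 79.7
finger_force: 0.3
[533.6  72.4  34.7] ang 72.5 F [-0.24 -0.2  -0.35] 7.2667
side [ 26.2 -36.1] [95.5 93.6] 36.4
scene [ 28.9 -35.9] [99.5 95.2] 36.3
wrist [ 15.7 -26.8] [107.   92.4] 56.8
```

```bash
python3 -m jog '[[[0.0004,0.0003,0],0,0.16],[[0.0004,0.0003,0],0,0.16],[[0.0004,0.0003,0],0,0.16],[[0.0004,0.0003,0],0,0.16],[[0,0,0],0,0.16],[[0,0,0],0,0.16],[[0,0,0],0,0.16],[[0,0,0],0,0.16],[[0,0,0],0,0.16],[[0,0,0],0,0.16]]'
python3 -c "
from h import *
look()"
```

```text
time: 8.25
tcp_pos: [534.6, 73.4, 34.6]
eef_rot: [[-0.953, 0.302, -0.001], [0.302, 0.953, -0.0], [0.001, -0.001, -1.0]]
contact_force: [-3.0, -5.3, 1.1]
finger_gap: 80.1
finger_force: 2.7
[534.6  73.4  34.6] ang 72.39 F [-2.98 -5.35  1.11] 8.25
side [ 26.7 -35.8] [95.1 93.7] 36.8
scene [ 28.8 -35.6] [100.3  95.7] 37.0
wrist [  7.  -29.3] [114.8  87. ] 72.3
```

A 6 N press on the post is held with about 53° still to go, so step 1 is met. I continue the turn.

```bash
python3 -m jog '[[[0.0009,-0.0012,0],1,0.16],[[0.0009,-0.001,0],1,0.16],[[0.0009,-0.0009,0],1,0.16],[[0.0009,-0.0009,0],1,0.16],[[0.0009,-0.0009,0],1,0.16],[[0.0009,-0.0009,0],1,0.16],[[0.0009,-0.0009,0],1,0.16],[[0.0009,-0.0009,0],1,0.16],[[0.0009,-0.0009,0],1,0.16],[[0.0009,-0.0009,0],1,0.16]]'
python3 -m jog '[[[0.0011,-0.0006,0],1,0.16],[[0.0011,-0.0006,0],1,0.16],[[0.0011,-0.0006,0],1,0.16],[[0.0011,-0.0006,0],1,0.16],[[0.0011,-0.0006,0],1,0.16],[[0.0011,-0.0006,0],1,0.16],[[0.0011,-0.0006,0],1,0.16],[[0.0011,-0.0006,0],1,0.16],[[0.0011,-0.0006,0],1,0.16],[[0.0011,-0.0006,0],1,0.16]]'
python3 -m jog '[[[0.0012,-0.0004,0],1,0.16],[[0.0012,-0.0004,0],1,0.16],[[0.0012,-0.0004,0],1,0.16],[[0.0012,-0.0004,0],1,0.16],[[0.0012,-0.0004,0],1,0.16],[[0.0012,-0.0004,0],1,0.16],[[0.0012,-0.0004,0],1,0.16],[[0.0012,-0.0004,0],1,0.16],[[0.0012,-0.0004,0],1,0.16],[[0.0012,-0.0004,0],1,0.16]]'
python3 -c "
from h import *
look()"
```

```text
time: 9.23
tcp_pos: [544.6, 64.3, 34.7]
eef_rot: [[-0.991, 0.131, 0.001], [0.131, 0.991, 0.0], [-0.001, 0.0, -1.0]]
contact_force: [-0.9, 0.3, 0.2]
finger_gap: 79.7
finger_force: 0.3
time: 10.07
tcp_pos: [555.3, 58.3, 34.7]
eef_rot: [[-0.999, -0.044, 0.0], [-0.044, 0.999, 0.0], [-0.0, 0.0, -1.0]]
contact_force: [-0.7, 0.1, 0.1]
finger_gap: 80.1
finger_force: 0.3
time: 10.9
tcp_pos: [567.3, 54.3, 34.7]
eef_rot: [[-0.976, -0.216, 0.0], [-0.216, 0.976, 0.0], [-0.0, 0.0, -1.0]]
contact_force: [-0.6, -0.5, -0.4]
finger_gap: 79.9
finger_force: 0.6
[567.3  54.3  34.7] ang 102.5 F [-0.58 -0.55 -0.41] 10.9
side [ 57.1 -74.4] [107.3  48.1] 6.7
scene [ 64.2 -34.5] [97.4 98.6] 67.2
wrist [ 43.1 -41.8] [ 87.2 114.3] 12.4
```

```bash
python3 -m jog '[[[0.0011,-0.0003,0],1,0.16],[[0.0011,-0.0003,0],1,0.16],[[0.0011,-0.0003,0],1,0.16],[[0.0011,-0.0003,0],1,0.16],[[0.0011,-0.0003,0],1,0.16],[[0.0011,-0.0003,0],1,0.16],[[0.0011,-0.0003,0],1,0.16],[[0.0011,-0.0003,0],1,0.16],[[0.0011,-0.0003,0],1,0.16],[[0.0011,-0.0003,0],1,0.16]]'
python3 -m jog '[[[0.0011,0,0],1,0.16],[[0.0011,0,0],1,0.16],[[0.0011,0,0],1,0.16],[[0.0011,0,0],1,0.16],[[0.0011,0,0],1,0.16],[[0.0011,0,0],1,0.16],[[0.0011,0,0],1,0.16],[[0.0011,0,0],1,0.16],[[0.0011,0,0],1,0.16],[[0.0011,0,0],1,0.16]]'
python3 -c "
from h import *
from bench import r
look()
print(grip(*pivot(-5)),grip(*pivot(0)))
cv2.imwrite('pics/s2.png',cv2.resize(r.read_camera('scene')['img'][130:270,280:460],None,fx=4,fy=4))"
```

```text
time: 11.88
tcp_pos: [578.2, 51.3, 34.6]
eef_rot: [[-0.924, -0.383, -0.0], [-0.383, 0.924, 0.0], [0.0, 0.0, -1.0]]
contact_force: [-0.1, -0.7, -0.1]
finger_gap: 79.6
finger_force: 0.3
time: 12.72
tcp_pos: [589.2, 51.4, 34.6]
eef_rot: [[-0.843, -0.537, -0.0], [-0.537, 0.843, 0.0], [0.0, 0.0, -1.0]]
contact_force: [-0.2, -0.2, -0.2]
finger_gap: 80.3
finger_force: 0.3
[589.2  51.4  34.6] ang 122.5 F [-0.25 -0.23 -0.15] 12.7167
side [ 64.2 -54.9] [ 66.8 112.9] 47.0
scene [ 81.9 -26.5] [97.3 98.4] 86.9
wrist [ 64.3 -39.3] [ 87.4 113.9] 32.2
(array([591.33894276,  50.7710094 ]), np.float64(122.44105167134643)) (array([597.65009782,  51.52467884]), np.float64(127.44105167134643))
```

View pics/s2.png

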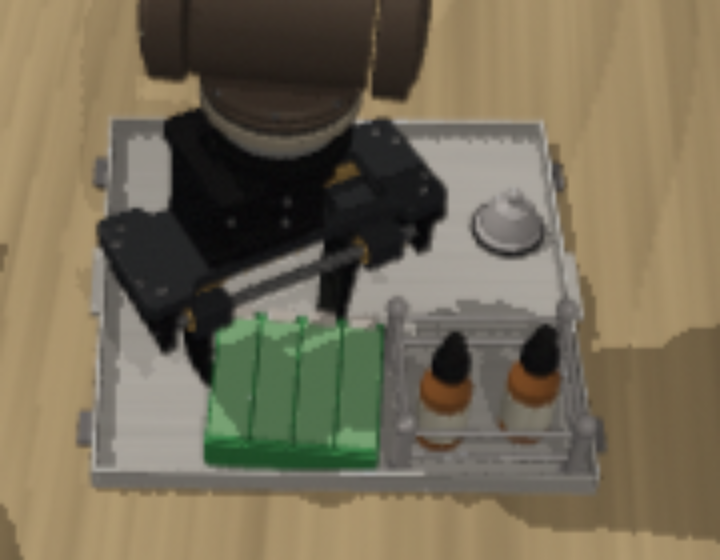

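The picture shows the organizer at (295,390), tabs at the front, almost square beside posts (398,305) and (405,425); bottles and bell are untouched. I finish the turn by pushing left onto both posts.

```bash
python3 -m jog '[[[0.001,0,0],0.8,0.16],[[0.001,0,0],0.8,0.16],[[0.001,0,0],0.8,0.16],[[0.001,0.0002,0],0.8,0.16],[[0.001,0.0002,0],0.8,0.16],[[0.0005,0.0003,0],0.8,0.16],[[0,0.0003,0],0.2,0.16],[[0,0,0],0,0.16],[[0,0,0],0,0.16],[[0,0,0],0,0.16]]'
python3 -c "
from h import *
look(('scene','side'))"
```

```text
time: 13.75
tcp_pos: [594.8, 52.1, 34.7]
eef_rot: [[-0.795, -0.607, 0.0], [-0.607, 0.795, -0.0], [-0.0, -0.0, -1.0]]
contact_force: [2.2, -3.8, -0.1]
finger_gap: 79.6
finger_force: 1.8
[594.8  52.1  34.7] ang 127.39 F [ 2.2  -3.82 -0.09] 13.75
scene [ 84.6 -23.7] [94.6 97.5] 0.1
side [ 84.  -27.1] [87.8 95.5] 88.1
```

```bash
python3 -m jog '[[[0,-0.0004,0],0,0.16],[[0,-0.0003,0],0,0.16],[[0.0005,0,0],0,0.16],[[0.0005,0,0],0,0.16],[[0.0005,0,0],0,0.16],[[0.0005,0,0],0,0.16],[[0,0,0],0,0.16],[[0,0,0],0,0.16],[[0,0,0],0,0.16],[[0,0,0],0,0.16]]'
python3 -c "
from h import *
look(('scene','side'))"
```

```text
time: 14.68
tcp_pos: [595.8, 51.7, 34.5]
eef_rot: [[-0.794, -0.608, -0.002], [-0.608, 0.794, 0.0], [0.001, 0.001, -1.0]]
contact_force: [-5.2, -0.2, 1.5]
finger_gap: 79.8
finger_force: 2.7
[595.8  51.7  34.5] ang 127.42 F [-5.24 -0.24  1.5 ] 14.6833
scene [ 84.7 -24. ] [97.3 94.6] 90.0
side [ 82.9 -27.6] [85.9 94.4] 89.3
```

```bash
python3 -m jog '[[[0.0002,0,0],0,0.16],[[0.0002,0,0],0,0.16],[[0,0,0],0,0.16],[[0,0,0],0,0.16],[[0,0,0],0,0.16],[[0,0,0],0,0.16],[[0,0,0],0,0.16],[[0,0,0],0,0.16],[[0,0,0],0,0.16],[[0,0,0],0,0.16]]'
python3 -c "
from h import *
from bench import r
look(())
for n in('scene','side'):
    c=r.read_camera(n);W=cloud(c);t,k=fit_tray(W,T);print(n,t,k);q=totray(t,W)
    w=green(c)&(np.abs(q[...,0])<140)&(np.abs(q[...,1])<132)&(W[...,2]>22)&(W[...,2]<36)
    print(np.percentile(q[w],[0,.5,2,50,98,99.5,100],axis=0).round(1).T)
cv2.imwrite('pics/s3.png',cv2.resize(r.read_camera('scene')['img'][195:265,310:410],None,fx=7,fy=7,interpolation=cv2.INTER_CUBIC))"
```

```text
time: 15.62
tcp_pos: [596.0, 51.7, 34.5]
eef_rot: [[-0.794, -0.608, -0.003], [-0.608, 0.794, 0.0], [0.002, 0.002, -1.0]]
contact_force: [-7.7, -0.7, 3.5]
finger_gap: 79.9
finger_force: 3.3
[596.   51.7  34.5] ang 127.43 F [-7.66 -0.71  3.5 ] 15.6167
scene [5.41389906e+02 8.80195871e+01 8.63943247e-02] 543
[[ 36.8  41.1  43.8 104.6 134.6 135.2 136.2]
 [-72.2 -70.  -69.8 -22.1  24.1  24.6  25. ]]
side [5.39887941e+02 8.86937678e+01 8.65346470e-02] 813
[[ 38.   38.1  38.7  60.2 130.2 131.6 131.9]
 [-71.7 -71.6 -71.  -66.1   5.9  10.9  16.6]]
```

View pics/s3.png

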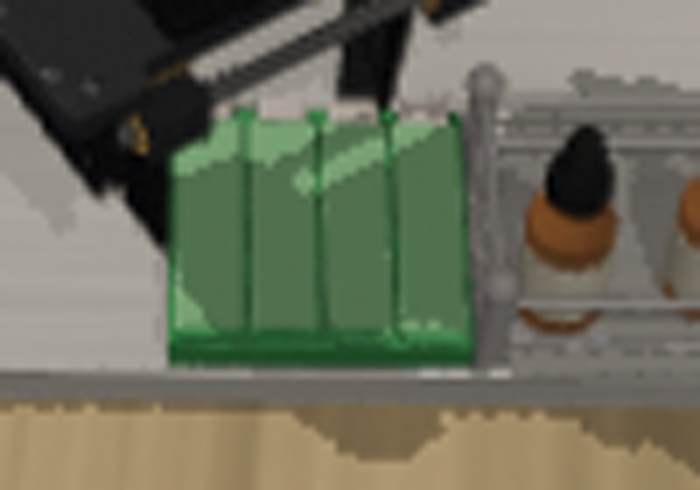

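The box is flush on the rear rim (edge at row ~365, level with the rim), with a steady press of about 7.7 N held for half a second. Next a light left press, then a diagonal retreat away from both faces.

```bash
python3 -m jog '[[[0,0,0],0,0.16],[[-0.0004,0,0],0,0.16],[[-0.0004,0,0],0,0.16],[[0,0.0003,0],0,0.16],[[0,0.0003,0],0,0.16],[[0,0.0003,0],0,0.16],[[0,0,0],0,0.16],[[0,0,0],0,0.16],[[0,0,0],0,0.16],[[0,0,0],0,0.16]]'
python3 -m jog '[[[-0.0003,-0.0003,0],0,0.16],[[-0.0003,-0.0003,0],0,0.16],[[-0.0005,-0.0005,0],0,0.16],[[-0.001,-0.001,0],0,0.16],[[-0.002,-0.002,0],0,0.16],[[-0.003,-0.003,0],0,0.16],[[-0.003,-0.003,0],0,0.16],[[0,0,0],0,0.16],[[0,0,0],0,0.16],[[0,0,0],0,0.16]]'
python3 -c "
from h import *
look(('scene','side'))"
```

```text
time: 16.6
tcp_pos: [595.8, 52.1, 34.5]
eef_rot: [[-0.794, -0.608, -0.001], [-0.608, 0.794, -0.0], [0.001, 0.0, -1.0]]
contact_force: [-5.1, -4.7, 1.3]
finger_gap: 79.7
finger_force: 3.3
time: 17.43
tcp_pos: [586.2, 42.4, 34.7]
eef_rot: [[-0.795, -0.607, 0.0], [-0.607, 0.795, 0.0], [-0.0, -0.0, -1.0]]
contact_force: [-0.0, 0.2, -0.3]
finger_gap: 79.8
finger_force: 0.0
[586.2  42.4  34.7] ang 127.39 F [-0.03  0.2  -0.26] 17.4333
scene [ 85.7 -22.8] [92.8 95. ] 0.1
side [ 84. -31.] [107.8  94.7] 89.7
```

Released. I lift straight up (the fingers are clear by about 9 mm on both faces), move away and check the final pose.

```bash
python3 -m jog '[[[0,0,0.01],0,0.16],[[0,0,0.015],0,0.16],[[0,0,0.015],0,0.16],[[0,0,0.015],0,0.16],[[0,0,0.02],0,0.16],[[0,0,0.02],0,0.16],[[0,0,0.02],0,0.16],[[0,0,0.02],0,0.16],[[0,0,0.02],0,0.16],[[0,0,0.01],0,0.16]]'
python3 -m jog '[[[-0.01,0,0.01],0,0.16],[[-0.01,0,0.01],0,0.16],[[-0.01,0,0.01],0,0.16],[[-0.01,0,0.01],0,0.16],[[-0.01,0,0.01],0,0.16],[[-0.01,0,0.01],0,0.16],[[-0.01,0,0],0,0.16],[[-0.01,0,0],0,0.16],[[0,0,0],0,0.16],[[0,0,0],0,0.16]]'
python3 -c "
from h import *
from bench import r
look()
c=r.read_camera('wrist');W=cloud(c);print(fit_tray(W,T));q=totray(T,W)
w=(q[...,0]>25)&(q[...,0]<133)&(q[...,1]<24)&(q[...,1]>-100)&(W[...,2]>23)&(W[...,2]<36);print(cv2.minAreaRect(q[w].astype(np.float32)))
for n,xy in(('post',(47,31)),('far',(127,31))):
    d=(W[...,2]>42)&(W[...,2]<58)&(np.hypot(q[...,0]-xy[0],q[...,1]-xy[1])<12);print(n,q[d].mean(0))
cv2.imwrite('pics/f.png',c['img'])"
```

```text
time: 18.37
tcp_pos: [586.6, 42.5, 202.7]
eef_rot: [[-0.794, -0.608, 0.003], [-0.608, 0.794, -0.0], [-0.002, -0.002, -1.0]]
contact_force: [0.2, -0.4, -0.5]
finger_gap: 79.6
finger_force: 0.0
time: 19.2
tcp_pos: [505.6, 42.4, 259.4]
eef_rot: [[-0.794, -0.607, -0.0], [-0.607, 0.794, 0.0], [0.0, 0.0, -1.0]]
contact_force: [0.5, 0.5, 0.4]
finger_gap: 80.0
finger_force: 0.0
[505.6  42.4 259.4] ang 127.4 F [0.51 0.47 0.41] 19.2
side [ 83.9 -25.3] [92. 95.] 89.4
scene [ 86.2 -22.8] [91.5 94.9] 0.1
wrist [ 85.2 -22.3] [95.5 93.4] 89.8
(array([5.41931918e+02, 8.86921822e+01, 8.67556817e-02]), 1440)
((85.61358642578125, -23.10122299194336), (93.89988708496094, 94.7789535522461), 89.76332092285156)
post [45.86834156 30.55935035]
far [nan nan]<string>:8: RuntimeWarning: Mean of empty slice.
  ret = um.true_divide(
```

View pics/f.png

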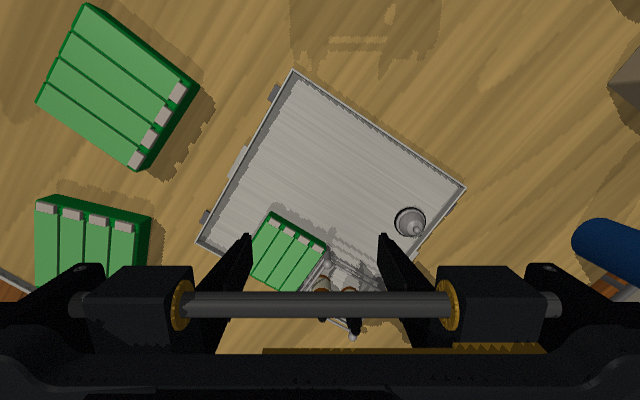

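The wrist picture shows the organizer at (288,252) with its tabs to the tray front, touching the rail; bottles and bell (410,222) are in place. Corrected by the post's bias it sits at about (86.7,-22.6), square within 0.3°, so I hand in.

```bash
python3 -c "
from bench import r
print(r.finish_job())"
```

```text
the job is handed in; nothing more can be done
None
```

The job is handed in (no verdict came back): the organizer was turned round the near post, seated on the rear rim with a press of about 7.7 N and released, ending about 1 mm from home and square within 0.3° by the cameras, with bottles and bell undisturbed.

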